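# Push the medal's tray between the light bars onto the photo card

### The arm

A 6-joint arm with a two-finger parallel gripper is mounted at the origin on the work surface. World frame = base frame: x ahead of the robot, y to its left, z up, the work surface at z = 0. Lengths are in m, angles in rad, forces in N, time in s.
With the tool pointing down it reaches from about 0.35 to 0.975 m from the base axis. Payload 4.9 kg.
Tool frame: the origin (TCP) lies at the very end of the fingers, on their centre line; the grasp point (between the pads) lies 19 mm behind it; z points along the fingers, y is the line along which they close (so a half turn about z gives the same grasp; the last joint's range is limited). The gripper opens to 85 mm and grips with 20 to 120 N. Pads are 22 mm wide; open, the fingers measure 114 mm over their backs; the gripper's body (76 mm by 85 mm) begins 54 mm behind the grasp point. The pads swing forward as they close: fully open they stand 13 mm farther back than shut.
Start: joints at [-1.322, 0.053, 1.613, -0, 1.476, -0.119], TCP at [0.225, -0.583, 0.231] pointing down, gripper open.
Joint ranges: [-3.01, 3.01], [-1.01, 2.22], [0.06, 2.58], [-1.02, 4.17], [0.09, 2.62], [-3.14, 3.14]. Speed limits (rad/s): [2.57, 2.57, 3.14, 3.14, 3.14, 3.14].

### API

Orientations are given as a unit quaternion [w, x, y, z].
In Python, from plant import manip, vision, order gives the robot as it stands.
- The arm moves only by the tool play_rows, never from a script. Its argument "steps" is a list that holds one entry, the list of rows, each a list of 6 numbers: the shift along the tool's x, y, z in mm, then the turn, a rotation vector about the tool's x, y, z in degrees. A call has 1 to 12 rows; each row is the pose to reach, as a shift and turn from the pose commanded when the call began, along the tool's axes at that moment; what a row does not reach only later rows make up. A row lasts 1/12 s, in which the tool goes at most 41.7 mm and 7.16 degrees, less where a joint would pass 70% of its speed; a pose out of reach is approached as far as the arm can. A call with a gripper value outside its range is refused whole. "claw" is the gripper's target within -1 to 1 (fully open at 1, half-way at 0, shut at -1), set as the call begins (left out, the last holds). The fingers move at their own pace and stop on an object; the grip force is fixed at half the most. Time passes only in rows, so rows that repeat a pose let the fingers close. It gives the time, the measured TCP pose, the force, the opening and the grip force at its end, in the units of the state.
- manip.state(): the state, without advancing time (a new reading comes with each control period).
- vision.grab_frame(name): name is "scene" or "top" or "wrist"; returns (picture, depth): 384x512x3 uint8, blue, green, red; 384x512 float32, m along the optical axis (not along the pixel's ray), 0 where there is no reading.
- vision.camera_info(name): a dict with "K" (3x3 intrinsics, pixels), "eye" and "orientation" of the camera in the world; the wrist camera has in their place "T_tool_cam" (4x4, takes a point from camera to tool coordinates, whose origin is the TCP and whose axes are the flange's). Camera axes: x right, y down, z forward; pixel columns grow to the right and rows downward; lengths in m; the calibration is good to about 2 mm. The wrist camera is an equidistant fisheye: a pixel r from the principal point sees the ray r / f radians off the axis. A picture is of the moment at which its call begins: read the wrist's pose just before it. camera_info takes no time and is no camera call.
- order.job_done(): hands the job in; it is judged then, once.
The state is a dict: "time": time; "joint_pos": joint angles; "joint_vel": joint speeds; "joint_efforts": joint torques, N m; "tool_pos": TCP position; "tool_rot": TCP orientation; "contact_force": force on the tool from outside, world axes, zero at the start; "ft_torque": the same for the moment, N m; "gripper_width": opening from 0.0 (shut) to 1.0 (fully open); "grasp_force": force on a finger pad.
Only numpy, scipy, OpenCV 4.12 (cv2) and the standard library are available. Lean on these libraries where they do the work, as an engineer would, in place of code of your own. Each camera call takes 0.05 s, during which the arm holds its last target. There are 200 camera calls.

### The job

A small tray holding a round medal waits to be photographed: gently push it along the bench, lengthwise through the narrow gap between the two black light bars, until it lies square and centred on the grey card in front of the camera. Use the fingertips or the outside of the fingers only: do not grip or lift the tray, do not force it against the light bars, and leave everything else on the bench where it stands.

Things in the scene. Friction and masses are not known exactly. Their poses are not given: they have to be found in the camera images.
- mount: The tray to push: grey, 56 mm wide (its x), 90 mm long (its y), 22 mm high, upright sides, a round medal 36 mm across in its foam bed, level with the rim. About 0.35 kg, slides under a push of a few newtons. Origin: centre of its underside (z = 0, on the bench), z up. Starts on the +y side of the gap, its length within 41 degrees of the gap's direction; either end may lead.
- bay: Fixed imaging bay: two black light bars, each 24 mm wide, 50 mm long (y -25 to +25 mm), 36 mm high, ends rounded at 12 mm radius, centred at bay x = +43 and -43 mm. The gap between them is 62 mm wide and runs along the bay's y; the tray goes through it towards -y. Origin: on the bench in the middle of the gap, z up; yaw within 15 degrees of the world's.
- card (a point): Centre of the thin grey card (130 mm along bay y, 90 mm along x, no step at its edge), at bench height, 100 mm beyond the middle of the gap at bay y = -100 mm; axes as the bay's. Beyond it stands the low black camera, 75 mm wide, 68 mm high, from bay y = -202 to -273 mm.
- spare: Bystander: square grey tray, 66 by 66 mm, 22 mm high, with a square dark steel plate in its foam. Origin: centre of its underside.
- pot_a: Bystander: black screw-top pot, 35 mm across, 50 mm high, standing outside the light bars on the bay's +x side. Origin: centre of its underside.
- pot_b: Bystander: a second such pot (35 mm across, 50 mm high) on the bay's -x side. Origin: centre of its underside.
- loupe: Bystander: black eye loupe, 38 mm across, 34 mm high, standing beside the card. Origin: centre of its underside.
- driver: Bystander: screwdriver with a yellow handle lying far from the robot. Origin: under its middle.
- brush: Bystander: wooden-handled brush lying far from the robot, left of the screwdriver. Origin: under its middle.
- pen_box: Bystander: flat blue plastic box, 140 by 60 by 22 mm. Origin: centre of its underside.
Not all that is in view belongs to the job. What is shaped like the mount but brown is not meant.

How it is judged:
By the outcome, as a careful person would: the job done as asked, in the order asked, and still so for the second after the job is handed in, with the robot touching nothing.
It also fails if it takes over 72 s, if anything falls off the work surface, if the arm or the gripper's body presses on something with over 40 N, if the wrist force passes 120 N, or if a joint passes its speed limit or range.

## Working session

There is one attempt and no reset: what is moved stays moved. The work goes in short steps, Python scripts to look and compute and a tool call to move; the robot and the scene stay as the last step left them, time stands still between calls to the robot, and variables do not carry over. Pictures are saved under pics/ and viewed, at most 10 in all, crops included, and the job is handed in when it is done.

Besides the shell and the picture viewer there is one more tool, called after "Call:" in YAML: its name, and indented under it one key for each argument. play_rows: Moves the arm, as the interface text tells. Its arguments: {"type":"object","properties":{"steps":{"type":"array"},"claw":{"type":"number"}},"required":["steps"]}

```bash
mkdir -p pics; ls; python3 - <<'E'
from plant import manip, vision
import cv2,numpy as np
print(manip.state())
for n in("top","scene"):
    print(n,vision.camera_info(n))
    p,d=vision.grab_frame(n); cv2.imwrite(f"pics/{n}0.png",p); np.savez(f"{n}0.npz",p=p,d=d)
print(vision.camera_info("wrist"))
E
```

```text
pics
{'time': 0.0, 'joint_pos': array([-1.32201229e+00,  5.33406456e-02,  1.61431165e+00, -1.68675580e-05,
        1.47602235e+00, -1.18999409e-01]), 'joint_vel': array([-7.10904752e-05, -8.16526586e-04, -1.98211057e-04,  8.74205598e-04,
        1.09767979e-03,  7.57837999e-05]), 'joint_efforts': array([ 1.15906027e-03, -3.93683660e+01, -3.70172524e+01, -1.10023478e-05,
        7.07971340e-03, -2.17717411e-05]), 'tool_pos': array([ 0.22455578, -0.58258348,  0.23006254]), 'tool_rot': array([-1.03825876e-03,  9.83138831e-01,  1.82857747e-01, -7.58825457e-05]), 'contact_force': array([0.25047759, 0.17858906, 0.38154174]), 'ft_torque': array([ 0.04581061, -0.02078045, -0.01253148]), 'grasp_force': 0.0, 'gripper_width': 1.0002092740692436}
top {'K': array([[415.13292744,   0.        , 253.84849393],
       [  0.        , 415.13292744, 180.87558757],
       [  0.        ,   0.        ,   1.        ]]), 'eye': array([0.36676667, 0.01525207, 1.40871157]), 'orientation': array([ 0.04675286, -0.69602804,  0.71492341, -0.04736726])}
scene {'K': array([[431.69277068,   0.        , 260.32265757],
       [  0.        , 431.69277068, 190.33080318],
       [  0.        ,   0.        ,   1.        ]]), 'eye': array([0.89448452, 0.60228325, 0.84848167]), 'orientation': array([-0.08962891,  0.26333866,  0.90070024, -0.33370418])}
{'K': array([[297.31863964,   0.        , 257.48931841],
       [  0.        , 297.31863964, 192.04936903],
       [  0.        ,   0.        ,   1.        ]]), 'T_tool_cam': array([[ 1.69335185e-04, -9.53971300e-01, -2.99897867e-01,
         7.65948419e-02],
       [ 9.99999984e-01,  1.44995453e-04,  1.03414145e-04,
         1.37830875e-04],
       [-5.51702987e-05, -2.99897880e-01,  9.53971309e-01,
        -1.42510323e-01],
       [ 0.00000000e+00,  0.00000000e+00,  0.00000000e+00,
         1.00000000e+00]])}
```

View pics/top0.png

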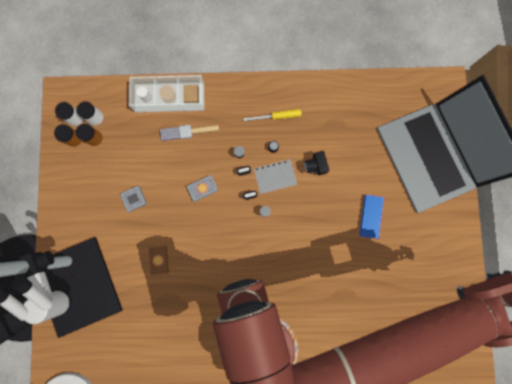

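View pics/scene0.png

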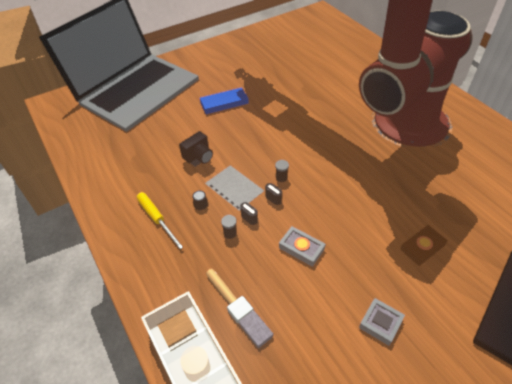

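The top view shows three tray-like things: grey with a gold round medal (202,188), grey square with a dark plate (133,198) = spare, and brown (158,260) = decoy. The one at (202,188) fits, being grey, oblong, with a round medal and on the +y side of the bars (243,170)/(249,195). The card is at (275,176) and the camera at (317,163).

```bash
cat > h.py <<'E'
import numpy as np,cv2
from scipy.spatial.transform import Rotation as R
from plant import manip,vision
def rot(q): return R.from_quat([q[1],q[2],q[3],q[0]]).as_matrix()
def cast(name,uv,z,st=None):
    c=vision.camera_info(name); K=c["K"]; uv=np.atleast_2d(uv).astype(float)
    a=(uv-[K[0,2],K[1,2]])/[K[0,0],K[1,1]]
    if name=="wrist":
        th=np.linalg.norm(a,axis=1,keepdims=True)+1e-9
        d=np.c_[a/th*np.sin(th),np.cos(th)]
        T=c["T_tool_cam"]; Rt=rot(st["tool_rot"]); e=Rt@T[:3,3]+st["tool_pos"]; M=Rt@T[:3,:3]
    else: d=np.c_[a,np.ones(len(a))]; e=c["eye"]; M=rot(c["orientation"])
    w=d@M.T
    return (e+w*((z-e[2])/w[:,2])[:,None])[:,:2]
E
python3 - <<'E'
from h import *
p=np.load("top0.npz")["p"]
cv2.imwrite("pics/crop0.png",cv2.resize(p[120:230,110:340],None,fx=3.4,fy=3.4,interpolation=cv2.INTER_CUBIC))
for n,uv,z in[("tray",(202,188),.022),("barA",(243,170),.036),("barB",(249,195),.036),("card",(275,176),0),("cam",(317,163),.068),("potA",(238,152),.05),("potB",(264,211),.05),("loupe",(272,146),.034)]:
    print(n,cast("top",uv,z).round(3))
s=manip.state();print(rot(s["tool_rot"]).round(3))
E
```

```text
tray [[0.533 0.186]]
barA [[0.588 0.047]]
barB [[0.504 0.029]]
card [[ 0.57  -0.061]]
cam [[ 0.6   -0.197]]
potA [[0.647 0.062]]
potB [[ 0.449 -0.019]]
loupe [[ 0.668 -0.053]]
[[ 0.933  0.36  -0.   ]
 [ 0.36  -0.933  0.002]
 [ 0.    -0.002 -1.   ]]
```

View pics/crop0.png

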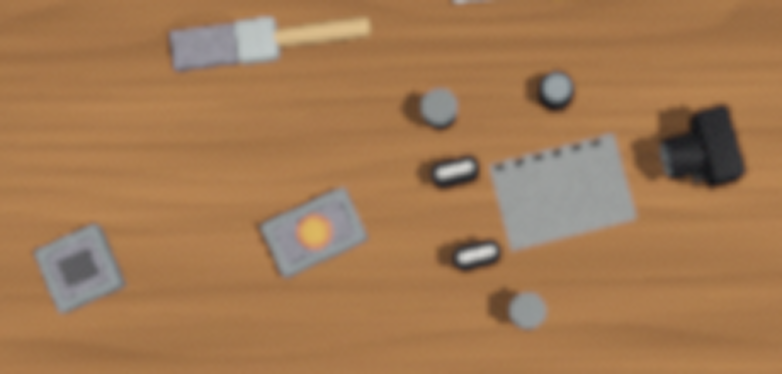

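The crop confirms it: the grey tray with the round gold medal at crop (314,231), about 11° off the gap direction, with light bars at (456,171)/(476,255) and the card at (563,192). I'll move the wrist camera over the bay for a close measurement.

Call:
play_rows:
  steps:
    - [[40,-37,0,0,0,-7],[80,-74,0,0,0,-14],[120,-110,5,0,0,-21],[160,-147,5,0,0,-28],[200,-184,10,0,0,-35],[240,-220,10,0,0,-42],[270,-248,10,0,0,-48],[300,-276,10,0,0,-54],[330,-303,10,0,0,-60],[360,-331,10,0,0,-67],[380,-350,10,0,0,-74],[400,-367,10,0,0,-81]]
  claw: -0.62

```text
time: 1.1
tool_pos: [0.4467, -0.1332, 0.2211]
tool_rot: [0.0, 0.627, 0.779, -0.0]
contact_force: [1.0, -0.6, -0.4]
gripper_width: 0.188
grasp_force: 0.0
```

Call:
play_rows:
  steps:
    - [[30,25,0,0,0,0],[60,50,0,0,0,0],[90,75,0,0,0,0],[115,93,0,0,0,0],[134,107,0,0,0,0],[134,107,0,0,0,0],[134,107,0,0,0,0],[134,107,0,0,0,0]]

```text
time: 1.77
tool_pos: [0.5227, 0.0177, 0.2209]
tool_rot: [-0.0, 0.629, 0.778, -0.0]
contact_force: [-1.0, 0.2, -0.3]
gripper_width: 0.188
grasp_force: 0.0
```

```bash
python3 - <<'E'
from h import *
s=manip.state(); p,d=vision.grab_frame("wrist"); cv2.imwrite("pics/w1.png",p); np.save("w1.npy",{"s":s,"p":p},allow_pickle=True)
print(s["tool_pos"],s["gripper_width"])
E
```

```text
[0.52273452 0.01765767 0.22093865] 0.18761508024538162
```

View pics/w1.png

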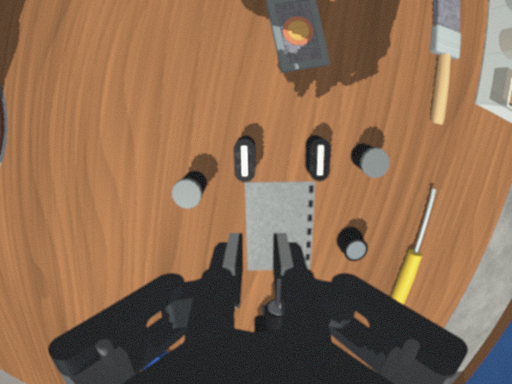

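The wrist view shows the tray cut off at the top (298,35), bar light strips at (244,161)/(320,160) and the card below (280,225). I'll shift back so the tray is wholly in view.

Call:
play_rows:
  steps:
    - [[30,0,0,0,0,0],[60,0,0,0,0,0],[80,0,0,0,0,0],[80,0,0,0,0,0],[80,0,0,0,0,0],[80,0,0,0,0,0]]

```text
time: 2.32
tool_pos: [0.5065, 0.095, 0.2215]
tool_rot: [0.0, 0.629, 0.777, -0.0]
contact_force: [-1.1, 0.4, 0.2]
gripper_width: 0.19
grasp_force: 0.0
```

```bash
cat > m.py <<'E'
from h import *
def look(tag,draw=None):
    s=manip.state(); p,d=vision.grab_frame("wrist"); np.save(tag+".npy",{"s":s,"p":p},allow_pickle=True)
    print("tcp",s["tool_pos"].round(4),"yaw",np.degrees(2*np.arctan2(s["tool_rot"][2],s["tool_rot"][1])).round(2))
    h=cv2.cvtColor(p,cv2.COLOR_BGR2HSV)
    # white strips
    m=cv2.inRange(h,(0,0,215),(180,40,255)); 
    for c in cv2.findContours(m,0,1)[0]:
        if 30<cv2.contourArea(c)<600:
            (u,v),wh,a=cv2.minAreaRect(c); print("strip",round(u,1),round(v,1),np.round(wh),cast("wrist",(u,v),.036,s).round(4))
    m=cv2.inRange(h,(0,0,50),(180,75,205)); m=cv2.morphologyEx(m,cv2.MORPH_OPEN,np.ones((3,3)))
    o=p.copy()
    for c in cv2.findContours(m,0,1)[0]:
        A=cv2.contourArea(c)
        if A>400:
            x,y,w,hh=cv2.boundingRect(c)
            if y+hh<383:
                pts=c[:,0].astype(float); out=[]
                for z in(0.,.022):
                    W=(cast("wrist",pts,z,s)*1000).astype(np.float32); (cx,cy),wh,a=cv2.minAreaRect(W); out.append((z,round(cx,1),round(cy,1),np.round(wh,1),round(a,1)))
                print("grey",(x,y,w,hh),out)
            cv2.drawContours(o,[c],-1,(0,255,0),1)
    cv2.imwrite(f"pics/{tag}.png",o)
E
python3 -c "
from m import *
look('w2')"
```

```text
tcp [0.5065 0.095  0.2215] yaw 101.99
strip 414.4 266.6 [ 2. 54.] [[0.7558 0.006 ]]
strip 244.5 225.0 [26.  5.] [[0.5054 0.025 ]]
strip 315.5 223.5 [ 5. 25.] [[0.5894 0.0444]]
strip 504.2 164.1 [12.  9.] [[0.8581 0.1866]]
grey (165, 298, 27, 31) [(0.0, 429.2, -170.1, array([77.6, 41.4]), 88.1), (0.022, 433.0, -149.5, array([72.9, 38.9]), 88.1)]
grey (178, 240, 28, 28) [(0.0, 441.5, -51.5, array([39.7, 44.9]), 7.6), (0.022, 444.5, -38.1, array([37.3, 42.2]), 7.6)]
grey (276, 233, 35, 43) [(0.0, 583.5, -19.3, array([46.4, 69.2]), 19.0), (0.022, 577.9, -7.9, array([43.6, 65. ]), 19.0)]
grey (353, 212, 28, 28) [(0.0, 674.3, 41.9, array([39.2, 43.9]), 60.2), (0.022, 663.2, 49.6, array([36.8, 41.2]), 60.2)]
grey (222, 206, 61, 106) [(0.0, 526.4, -52.4, array([ 79.2, 183.4]), 22.1), (0.022, 524.3, -39.0, array([ 74.4, 172.3]), 22.1)]
grey (265, 55, 63, 84) [(0.0, 536.0, 186.7, array([61.7, 97.4]), 23.9), (0.022, 533.3, 185.7, array([58. , 91.5]), 23.9)]
grey (428, 35, 35, 76) [(0.0, 734.5, 278.9, array([ 50.4, 112.1]), 4.3), (0.022, 719.7, 272.3, array([ 47.4, 105.3]), 4.3)]
grey (469, 7, 43, 159) [(0.0, 847.7, 314.5, array([270.7,  75.6]), 90.0), (0.022, 826.1, 305.7, array([254.4,  71. ]), 90.0)]
```

View pics/w2.png

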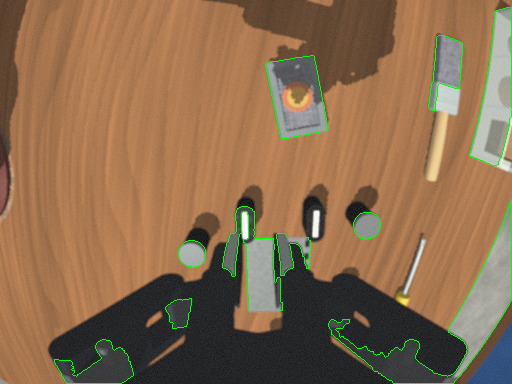

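Tray: centre (533, 186) mm, yaw 23.9°. Bay: centre (547, 35) mm, yaw 13.0°. In the bay frame the tray sits at x +20, y +150 mm, +10.9° off. My plan is to square and centre it by pushing its +x side with both fingertips spread, then push the rear end through the gap.

Call:
play_rows:
  steps:
    - [[10,10,10,0,0,7],[20,20,20,0,0,14],[30,30,35,0,0,21],[40,40,50,0,0,28],[50,50,65,0,0,35],[60,60,80,0,0,42],[70,70,95,0,0,49],[80,80,110,0,0,56],[90,90,125,0,0,63],[95,103,140,0,0,70],[95,103,150,0,0,77],[95,103,160,0,0,78]]
  claw: 0.18

```text
time: 3.37
tool_pos: [0.588, 0.2096, 0.0603]
tool_rot: [0.0, 0.978, 0.207, -0.0]
contact_force: [0.4, -0.2, 0.8]
gripper_width: 0.59
grasp_force: 0.0
```

Call:
play_rows:
  steps:
    - [[0,0,15,0,0,0],[0,0,35,0,0,0],[0,0,50,0,0,0],[0,0,54,0,0,0],[0,0,54,0,0,0],[0,0,54,0,0,0]]

```text
time: 3.87
tool_pos: [0.5877, 0.2104, 0.0078]
tool_rot: [-0.0, 0.978, 0.209, 0.0]
contact_force: [-0.1, -0.2, 0.2]
gripper_width: 0.591
grasp_force: 0.0
```

Call:
play_rows:
  steps:
    - [[-6,0,0,0,0,0],[-12,0,0,0,0,0],[-16,0,0,0,0,0],[-18,0,0,0,0,0],[-19,0,0,0,0,0],[-20,0,0,0,0,0],[-21,0,0,0,0,0],[-22,0.5,0,0,0,0.5],[-23,0.5,0,0,0,1],[-24.5,1,0,0,0,2],[-26,1,0,0,0,3],[-27.5,1.5,0,0,0,4]]

```text
time: 4.87
tool_pos: [0.5632, 0.1981, 0.0077]
tool_rot: [0.0, 0.985, 0.173, 0.001]
contact_force: [1.6, 1.4, 0.4]
gripper_width: 0.587
grasp_force: 1.1
```

Call:
play_rows:
  steps:
    - [[-1.5,0.2,0,0,0,1],[-3,0.4,0,0,0,2],[-4.5,0.6,0,0,0,3],[-6,0.8,0,0,0,4],[-7.5,1,0,0,0,5],[-9,1.2,0,0,0,5.5],[-10.5,1.5,0,0,0,6],[-12,1.7,0,0,0,6.5],[-13,1.8,0,0,0,7],[-14,1.9,0,0,0,7],[-14,1.9,0,0,0,7],[-14,1.9,0,0,0,7]]

```text
time: 5.87
tool_pos: [0.5502, 0.1916, 0.0074]
tool_rot: [-0.0, 0.994, 0.114, -0.0]
contact_force: [2.5, 0.7, 1.1]
gripper_width: 0.587
grasp_force: 1.3
```

Call:
play_rows:
  steps:
    - [[8,0,0,0,0,0],[20,0,-5,0,0,0],[20,0,-40,0,0,-5],[10,10,-80,0,0,-12],[0,20,-120,0,0,-19],[-10,30,-150,0,0,-26],[-20,40,-180,0,0,-33],[-38,50,-210,0,0,-40],[-38,63,-214,0,0,-47],[-38,63,-214,0,0,-54],[-38,63,-214,0,0,-61],[-38,63,-214,0,0,-68]]
  claw: -0.62

```text
time: 6.87
tool_pos: [0.5268, 0.1212, 0.2206]
tool_rot: [-0.001, 0.758, 0.652, -0.001]
contact_force: [-0.6, 0.2, 0.7]
gripper_width: 0.188
grasp_force: 0.0
```

Call:
play_rows:
  steps:
    - [[0,0,0,0,0,-7],[0,0,0,0,0,-14],[0,0,0,0,0,-21],[0,0,0,0,0,-22],[0,0,0,0,0,-22],[0,0,0,0,0,-22]]

```text
time: 7.37
tool_pos: [0.5272, 0.1216, 0.2207]
tool_rot: [-0.001, 0.623, 0.782, -0.001]
contact_force: [0.3, -0.5, 0.8]
gripper_width: 0.19
grasp_force: 0.0
```

```bash
python3 -c "
from m import *
look('w3')" | grep -E "tcp|strip|grey"
```

```text
tcp [0.5272 0.1216 0.2207] yaw 102.93
strip 293.0 235.0 [12.  4.] [[0.5873 0.052 ]]
strip 222.5 235.0 [12.  5.] [[0.5033 0.0326]]
strip 498.0 157.9 [21. 68.] [[0.8569 0.2233]]
grey (167, 299, 25, 29) [(0.0, 455.2, -142.9, array([72.5, 37.6]), 86.8), (0.022, 458.5, -122.3, array([68.1, 35.3]), 86.8)]
grey (159, 254, 27, 23) [(0.0, 437.9, -52.5, array([41.7, 37.8]), 13.0), (0.022, 442.3, -37.4, array([39.2, 35.5]), 13.0)]
grey (233, 252, 51, 70) [(0.0, 569.5, -63.2, array([ 79.5, 129.7]), 13.1), (0.022, 565.9, -47.5, array([ 74.7, 121.8]), 13.1)]
grey (331, 230, 28, 28) [(0.0, 671.5, 38.3, array([39.5, 44.4]), 41.0), (0.022, 661.7, 47.8, array([37.1, 41.7]), 41.0)]
grey (276, 228, 18, 48) [(0.0, 592.0, 7.5, array([20.5, 75. ]), 20.1), (0.022, 587.1, 18.9, array([19.2, 70.4]), 20.1)]
grey (214, 222, 26, 54) [(0.0, 511.6, -6.6, array([34.2, 83.6]), 9.7), (0.022, 511.6, 5.7, array([32.2, 78.5]), 9.7)]
grey (232, 75, 51, 79) [(0.0, 512.5, 181.0, array([60.7, 96.7]), 13.5), (0.022, 512.3, 181.9, array([57. , 90.8]), 13.5)]
grey (413, 50, 38, 78) [(0.0, 733.8, 278.2, array([ 49.5, 111.7]), 4.8), (0.022, 720.2, 273.2, array([ 46.5, 105. ]), 4.8)]
grey (455, 19, 57, 166) [(0.0, 858.0, 317.5, array([ 96.6, 281.7]), 0.0), (0.022, 837.0, 310.1, array([ 90.7, 264.7]), 0.0)]
```

The tray is now square to the bay (0.5°) and centred to 1 mm. Next I'll go behind its rear end.

Call:
play_rows:
  steps:
    - [[30,0,10,0,0,0],[60,0,30,0,0,0],[90,0,60,0,0,0],[120,0,95,0,0,0],[140,0,130,0,0,0],[146,0,165,0,0,0],[146,0,190,0,0,0],[146,0,205,0,0,0],[146,0,213,0,0,0],[146,0,213,0,0,0],[146,0,213,0,0,0]]

```text
time: 8.33
tool_pos: [0.495, 0.2639, 0.009]
tool_rot: [0.0, 0.622, 0.783, 0.0]
contact_force: [0.6, -0.3, 0.6]
gripper_width: 0.191
grasp_force: 0.0
```

Call:
play_rows:
  steps:
    - [[-8,0,0,0,0,0],[-16,0,0,0,0,0],[-22,0,0,0,0,0],[-25,0,0,0,0,0],[-27,0,0,0,0,0],[-28,0,0,0,0,0],[-29,0,0,0,0,0],[-30,0,0,0,0,0],[-32,0,0,0,0,0],[-34,0,0,0,0,0],[-37,0,0,0,0,0],[-40,0,0,0,0,0]]

```text
time: 9.33
tool_pos: [0.5037, 0.2248, 0.0085]
tool_rot: [0.0, 0.622, 0.783, 0.0]
contact_force: [-0.6, 3.5, 1.9]
gripper_width: 0.189
grasp_force: 1.5
```

Call:
play_rows:
  steps:
    - [[-3,0,0,0,0,0],[-6,0,0,0,0,0],[-9,0,0,0,0,0],[-12,0,0,0,0,0],[-15,0,0,0,0,0],[-18,0,0,0,0,0],[-21,0,0,0,0,0],[-24,0,0,0,0,0],[-27,0,0,0,0,0],[-30,0,0,0,0,0],[-33,0,0,0,0,0],[-36,0,0,0,0,0]]

```text
time: 10.33
tool_pos: [0.5118, 0.1895, 0.0084]
tool_rot: [-0.0, 0.622, 0.783, -0.0]
contact_force: [0.1, 2.8, 2.2]
gripper_width: 0.186
grasp_force: 1.6
```

Call:
play_rows:
  steps:
    - [[-3,0,0,0,0,0],[-6,0,0,0,0,0],[-9,0,0,0,0,0],[-12,0,0,0,0,0],[-15,0,0,0,0,0],[-18,0,0,0,0,0],[-21,0,0,0,0,0],[-24,0,0,0,0,0],[-27,0,0,0,0,0],[-29,0,0,0,0,0],[-30,0,0,0,0,0],[-30,0,0,0,0,0]]

```text
time: 11.33
tool_pos: [0.5185, 0.1601, 0.0083]
tool_rot: [0.0, 0.622, 0.783, -0.0]
contact_force: [0.2, 1.0, 1.1]
gripper_width: 0.188
grasp_force: 0.7
```

Nose is at the gap mouth and forces are small. A quick look before entering.

Call:
play_rows:
  steps:
    - [[6,0,0,0,0,0],[12,0,0,0,0,0],[12,0,-30,0,0,0],[12,0,-65,0,0,0],[0,0,-105,0,0,0],[-20,0,-140,0,0,0],[-50,0,-170,0,0,0],[-80,0,-200,0,0,0],[-105,0,-212,0,0,0],[-110,0,-212,0,0,0],[-110,0,-212,0,0,0],[-110,0,-212,0,0,0]]

```text
time: 12.33
tool_pos: [0.5425, 0.0539, 0.2188]
tool_rot: [-0.001, 0.622, 0.783, -0.001]
contact_force: [-0.7, -0.2, -0.1]
gripper_width: 0.189
grasp_force: 0.0
```

```bash
python3 -c "
from m import *
look('w4')" | grep -E "tcp|strip|grey"
```

```text
tcp [0.5425 0.0539 0.2188] yaw 103.06
strip 404.6 246.2 [ 2. 57.] [[ 7.582e-01 -6.000e-04]]
strip 295.9 187.0 [ 5. 28.] [[0.5893 0.0448]]
strip 220.6 187.0 [28.  6.] [[0.5052 0.0252]]
strip 488.6 132.8 [37. 10.] [[0.8357 0.183 ]]
strip 504.8 100.3 [11. 54.] [[0.8534 0.2378]]
grey (166, 298, 26, 30) [(0.0, 470.7, -208.1, array([74.6, 38.1]), 87.3), (0.022, 474.0, -187.6, array([70.1, 35.8]), 87.3)]
grey (152, 203, 29, 29) [(0.0, 436.9, -45.4, array([40.6, 42.7]), 7.7), (0.022, 442.3, -34.8, array([38.2, 40.1]), 7.7)]
grey (336, 175, 30, 31) [(0.0, 669.0, 48.0, array([40.8, 42.2]), 17.6), (0.022, 660.3, 52.9, array([38.3, 39.6]), 17.6)]
grey (211, 166, 86, 148) [(0.0, 564.7, -62.9, array([109. , 232.7]), 13.4), (0.022, 562.4, -51.3, array([102.3, 218.6]), 13.4)]
grey (233, 83, 51, 80) [(0.0, 530.9, 103.5, array([60.8, 98. ]), 12.4), (0.022, 530.6, 105.0, array([57.1, 92. ]), 12.4)]
grey (416, 1, 35, 77) [(0.0, 733.4, 279.9, array([ 49.1, 113.4]), 4.6), (0.022, 720.8, 270.7, array([ 46.1, 106.5]), 4.6)]
grey (462, 0, 50, 132) [(0.0, 852.3, 303.1, array([ 84.8, 246.6]), 0.0), (0.022, 832.4, 292.4, array([ 79.6, 231.6]), 0.0)]
```

View pics/w4.png

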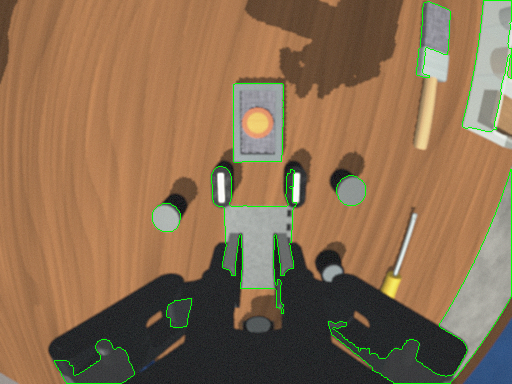

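The view shows the tray at (258,122) square and centred before the gap between the strips (220,187)/(296,187): offset 0.6 mm, 0.6°. I'll return behind it and push through.

Call:
play_rows:
  steps:
    - [[30,0,10,0,0,0],[65,0,30,0,0,0],[100,0,50,0,0,0],[122,0,80,0,0,0],[122,0,120,0,0,0],[122,0,155,0,0,0],[122,0,185,0,0,0],[122,0,205,0,0,0],[122,0,212,0,0,0],[120,0,212,0,0,0],[116,0,212,0,0,0],[113,0,212,0,0,0]]

```text
time: 13.38
tool_pos: [0.5191, 0.1637, 0.01]
tool_rot: [0.001, 0.622, 0.783, 0.001]
contact_force: [-0.3, -0.0, -0.3]
gripper_width: 0.19
grasp_force: 0.0
```

Call:
play_rows:
  steps:
    - [[-2,0,0,0,0,0],[-3,0,0,0,0,0],[-4,0,0,0,0,0],[-6,0,0,0,0,0],[-8,0,0,0,0,0],[-11,0,0,0,0,0],[-14,0,0,0,0,0],[-17,0,0,0,0,0],[-20,0,0,0,0,0],[-23,0,0,0,0,0],[-26,0,0,0,0,0],[-29,0,0,0,0,0]]

```text
time: 14.38
tool_pos: [0.5243, 0.1349, 0.0083]
tool_rot: [-0.0, 0.622, 0.783, -0.0]
contact_force: [-0.2, 3.0, 2.0]
gripper_width: 0.187
grasp_force: 1.5
```

Call:
play_rows:
  steps:
    - [[-3,0,0,0,0,0],[-6,0,0,0,0,0],[-9,0,0,0,0,0],[-12,0,0,0,0,0],[-15,0,0,0,0,0],[-18,0,0,0,0,0],[-21,0,0,0,0,0],[-24,0,0,0,0,0],[-27,0,0,0,0,0],[-30,0,0,0,0,0],[-33,0,0,0,0,0],[-36,0,0,0,0,0]]

```text
time: 15.38
tool_pos: [0.5325, 0.0998, 0.0084]
tool_rot: [-0.0, 0.622, 0.783, -0.0]
contact_force: [-0.8, 2.7, 1.1]
gripper_width: 0.188
grasp_force: 1.2
```

Call:
play_rows:
  steps:
    - [[-3,0,0,0,0,0],[-6,0,0,0,0,0],[-9,0,0,0,0,0],[-12,0,0,0,0,0],[-15,0,0,0,0,0],[-18,0,0,0,0,0],[-21,0,0,0,0,0],[-24,0,0,0,0,0],[-27,0,0,0,0,0],[-30,0,0,0,0,0],[-33,0,0,0,0,0],[-36,0,0,0,0,0]]

```text
time: 16.38
tool_pos: [0.5407, 0.0648, 0.0083]
tool_rot: [-0.0, 0.622, 0.783, -0.0]
contact_force: [1.0, 2.0, 0.1]
gripper_width: 0.187
grasp_force: 0.9
```

Call:
play_rows:
  steps:
    - [[-3,0,0,0,0,0],[-6,0,0,0,0,0],[-9,0,0,0,0,0],[-12,0,0,0,0,0],[-15,0,0,0,0,0],[-18,0,0,0,0,0],[-21,0,0,0,0,0],[-24,0,0,0,0,0],[-27,0,0,0,0,0],[-30,0,0,0,0,0],[-33,0,0,0,0,0],[-36,0,0,0,0,0]]

```text
time: 17.38
tool_pos: [0.5488, 0.0297, 0.0084]
tool_rot: [-0.0, 0.622, 0.783, -0.0]
contact_force: [-0.7, 1.2, -1.5]
gripper_width: 0.189
grasp_force: 0.7
```

Call:
play_rows:
  steps:
    - [[-3,0,0,0,0,0],[-6,0,0,0,0,0],[-9,0,0,0,0,0],[-12,0,0,0,0,0],[-15,0,0,0,0,0],[-18,0,0,0,0,0],[-21,0,0,0,0,0],[-24,0,0,0,0,0],[-26,0,0,0,0,0],[-28,0,0,0,0,0],[-29,0,0,0,0,0],[-29,0,0,0,0,0]]

```text
time: 18.38
tool_pos: [0.5556, 0.0014, 0.0085]
tool_rot: [0.0, 0.622, 0.783, -0.0]
contact_force: [-0.5, -0.5, 0.2]
gripper_width: 0.189
grasp_force: 0.1
```

Through with low forces; the tray should be about 10 mm short. Look before the last bit.

Call:
play_rows:
  steps:
    - [[5,0,0,0,0,0],[10,0,0,0,0,0],[10,0,-30,0,0,0],[10,0,-65,0,0,0],[0,0,-105,0,0,0],[-20,0,-140,0,0,0],[-50,0,-170,0,0,0],[-80,0,-200,0,0,0],[-110,0,-212,0,0,0],[-120,0,-212,0,0,0],[-120,0,-212,0,0,0],[-120,0,-212,0,0,0]]

```text
time: 19.38
tool_pos: [0.5818, -0.1144, 0.219]
tool_rot: [-0.001, 0.622, 0.783, -0.0]
contact_force: [-0.5, -0.1, -0.5]
gripper_width: 0.189
grasp_force: 0.0
```

```bash
python3 -c "
from m import *
look('w5')" | grep -E "tcp|strip|grey"
```

```text
tcp [ 0.5818 -0.1144  0.219 ] yaw 103.04
strip 297.5 37.5 [23.  5.] [[0.5898 0.0405]]
strip 217.5 34.5 [29.  5.] [[0.5049 0.0244]]
grey (167, 299, 25, 29) [(0.0, 512.2, -377.5, array([39.1, 69.3]), 3.6), (0.022, 515.4, -357.0, array([36.7, 65.1]), 3.6)]
grey (243, 253, 30, 21) [(0.0, 613.3, -252.4, array([41.2, 33.2]), 13.2), (0.022, 610.4, -239.5, array([38.7, 31.2]), 13.2)]
grey (276, 232, 18, 44) [(0.0, 647.3, -229.1, array([20.3, 70.2]), 19.9), (0.022, 642.3, -217.6, array([19. , 65.9]), 19.9)]
grey (222, 232, 18, 44) [(0.0, 572.6, -246.5, array([20.2, 70.3]), 6.2), (0.022, 572.2, -233.9, array([18.9, 66. ]), 6.2)]
grey (243, 207, 30, 40) [(0.0, 600.7, -197.8, array([38., 57.]), 13.2), (0.022, 598.5, -188.2, array([35.7, 53.5]), 13.2)]
grey (332, 129, 25, 26) [(0.0, 680.6, -61.0, array([31.9, 32. ]), 15.7), (0.022, 673.6, -59.7, array([30., 30.]), 15.7)]
grey (427, 109, 85, 255) [(0.0, 1054.6, -189.5, array([216.2, 529.2]), 0.2), (0.022, 1024.8, -180.4, array([203., 497.]), 0.2)]
grey (220, 68, 77, 106) [(0.0, 569.9, -62.5, array([ 91.1, 130.1]), 13.0), (0.022, 569.6, -61.1, array([ 85.6, 122.1]), 13.0)]
grey (141, 52, 32, 31) [(0.0, 431.1, -20.7, array([42. , 38.6]), 8.2), (0.022, 439.2, -21.9, array([39.4, 36.2]), 8.2)]
grey (341, 22, 32, 32) [(0.0, 663.8, 72.4, array([42.1, 40.5]), 60.7), (0.022, 657.8, 65.6, array([39.6, 38. ]), 60.7)]
grey (461, 0, 51, 39) [(0.0, 865.0, 206.8, array([112. ,  50.2]), 2.2), (0.022, 846.8, 191.7, array([105.2,  47.2]), 2.2)]
```

View pics/w5.png

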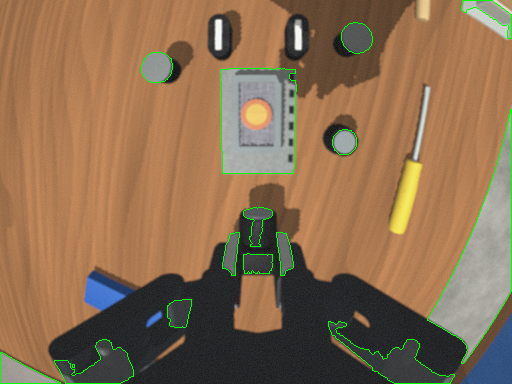

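The card fits exactly (569.9, -62.5 mm, 13.0°), and the tray lies on it with its medal at pixel (256,115). I'll measure the tray by medal and foam bed.

```bash
python3 - <<'E'
from h import *
D=np.load("w5.npy",allow_pickle=True).item(); p,s=D["p"],D["s"]
h=cv2.cvtColor(p,cv2.COLOR_BGR2HSV)
b=np.array([.5474,.0347]); c,n=np.cos(np.radians(13)),np.sin(np.radians(13))
Rb=np.array([[c,n],[-n,c]])
roi=np.zeros(p.shape[:2],np.uint8); roi[72:170,224:286]=255
m=cv2.inRange(h,(3,90,100),(35,255,255))&roi
C=max(cv2.findContours(m,0,1)[0],key=cv2.contourArea); W=cast("wrist",C[:,0],.022,s)
(o,r)=cv2.minEnclosingCircle((W*1000).astype(np.float32)); print("medal",o,r,(Rb@(np.array(o)/1000-b)*1000).round(1))
g=cv2.cvtColor(p,cv2.COLOR_BGR2GRAY)
f=((cv2.inRange(g,0,118)|m)&roi); f=cv2.morphologyEx(f,cv2.MORPH_CLOSE,np.ones((3,3)))
C=max(cv2.findContours(f,0,1)[0],key=cv2.contourArea); r=cv2.minAreaRect((cast("wrist",C[:,0],.022,s)*1000).astype(np.float32)); print("foam",r,(Rb@(np.array(r[0])/1000-b)*1000).round(1))
o=cv2.drawContours(p.copy(),[C],-1,(0,255,0),1)
print(g[110,222:300:2])
cv2.imwrite("pics/c5.png",cv2.resize(np.hstack([p[55:185,205:310],o[55:185,205:310]]),None,fx=3.6,fy=3.6,interpolation=cv2.INTER_CUBIC))
E
```

```text
medal (565.3427124023438, -53.578304290771484) 17.73744010925293 [ -2.4 -90.1]
foam ((566.052001953125, -53.30030059814453), (35.45207214355469, 33.834476470947266), 58.12153625488281) [ -1.6 -89.9]
[172 170 173 170 166 169 165 165 145 152 171 168 187 207 207 203 204 202
 205 201 203 202 181 169 154 123 153 163 160 157  99 118 168 155  54  54
 142 146 137]
```

View pics/c5.png

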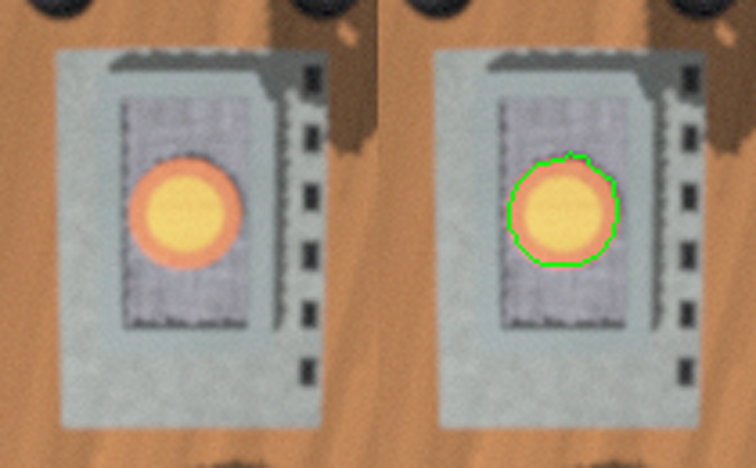

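Tray is at bay (-2, -90) mm and square, so the last push is 10 mm forward with about 2 mm towards +x carried by friction.

Call:
play_rows:
  steps:
    - [[30,0,10,0,0,0],[65,0,30,0,0,0],[100,0,50,0,0,0],[130,0,80,0,0,0],[130,0,120,0,0,0],[130,0,155,0,0,0],[130,0,185,0,0,0],[130,0,205,0,0,0],[130,0,212,0,0,0],[128,0,212,0,0,0],[125,0,212,0,0,0],[122,0,212,0,0,0]]

```text
time: 20.43
tool_pos: [0.5563, 0.0037, 0.0102]
tool_rot: [0.001, 0.622, 0.783, 0.001]
contact_force: [-0.4, -0.4, 0.8]
gripper_width: 0.188
grasp_force: 0.0
```

Call:
play_rows:
  steps:
    - [[-2,0,0,0,0,0],[-3,0,0,0,0,0],[-4,0,0,0,0,0],[-5,0.2,0,0,0,0],[-6,0.5,0,0,0,0],[-7,0.8,0,0,0,0],[-8,1.1,0,0,0,0],[-9.3,1.4,0,0,0,0],[-10.6,1.7,0,0,0,0],[-12,2.0,0,0,0,0],[-13,2.2,0,0,0,0],[-13,2.2,0,0,0,0]]

```text
time: 21.43
tool_pos: [0.56, -0.0088, 0.0082]
tool_rot: [0.0, 0.622, 0.783, -0.0]
contact_force: [-0.4, 1.6, 1.5]
gripper_width: 0.195
grasp_force: 0.8
```

Call:
play_rows:
  steps:
    - [[5,0,0,0,0,0],[12,0,0,0,0,0],[14,0,-30,0,0,0],[14,0,-65,0,0,0],[0,0,-105,0,0,0],[-20,0,-140,0,0,0],[-50,0,-170,0,0,0],[-80,0,-200,0,0,0],[-108,0,-212,0,0,0],[-108,0,-212,0,0,0],[-108,0,-212,0,0,0],[-108,0,-212,0,0,0]]

```text
time: 22.43
tool_pos: [0.5838, -0.113, 0.2192]
tool_rot: [-0.001, 0.622, 0.783, -0.0]
contact_force: [-0.2, -0.2, -0.2]
gripper_width: 0.19
grasp_force: 0.0
```

```bash
python3 - <<'E'
from m import *
look("w6")
D=np.load("w6.npy",allow_pickle=True).item(); p,s=D["p"],D["s"]
h=cv2.cvtColor(p,cv2.COLOR_BGR2HSV)
b=np.array([.5474,.0347]); c,n=np.cos(np.radians(13)),np.sin(np.radians(13))
Rb=np.array([[c,n],[-n,c]])
m=cv2.inRange(h,(3,90,100),(35,255,255)); m[:, :230]=0;m[:,285:]=0;m[:90]=0;m[170:]=0
C=[q for q in cv2.findContours(m,0,1)[0]]; C=max(C,key=cv2.contourArea)
o,r=cv2.minEnclosingCircle((cast("wrist",C[:,0],.022,s)*1000).astype(np.float32)); print("medal",r,(Rb@(np.array(o)/1000-b)*1000).round(1))
cv2.imwrite("pics/c6.png",cv2.resize(p[55:185,195:325],None,fx=4.5,fy=4.5,interpolation=cv2.INTER_CUBIC))
E
```

```text
tcp [ 0.5838 -0.113   0.2192] yaw 103.07
strip 295.5 36.5 [25.  5.] [[0.5894 0.0424]]
strip 215.5 35.0 [28.  5.] [[0.5048 0.0248]]
grey (167, 298, 26, 30) [(0.0, 512.9, -374.5, array([74.5, 37.2]), 87.2), (0.022, 516.2, -354.1, array([69.9, 34.9]), 87.2)]
grey (243, 254, 30, 21) [(0.0, 615.7, -252.8, array([41.6, 33.4]), 13.4), (0.022, 612.7, -239.8, array([39. , 31.3]), 13.4)]
grey (276, 233, 18, 43) [(0.0, 649.6, -228.4, array([20.3, 68.6]), 20.1), (0.022, 644.6, -216.9, array([19.1, 64.4]), 20.1)]
grey (222, 232, 18, 45) [(0.0, 574.8, -246.0, array([20.3, 71.9]), 6.1), (0.022, 574.3, -233.4, array([19.1, 67.5]), 6.1)]
grey (241, 208, 30, 40) [(0.0, 600.6, -198.5, array([38. , 57.2]), 13.2), (0.022, 598.5, -188.8, array([35.7, 53.7]), 13.2)]
grey (330, 130, 25, 26) [(0.0, 680.5, -61.5, array([31.9, 32. ]), 15.7), (0.022, 673.6, -60.1, array([29.9, 30. ]), 15.7)]
grey (427, 105, 85, 257) [(0.0, 1055.5, -181.5, array([217.7, 528.5]), 0.2), (0.022, 1025.8, -172.8, array([204.5, 496.4]), 0.2)]
grey (219, 69, 75, 106) [(0.0, 569.6, -62.8, array([ 90.9, 130.4]), 13.0), (0.022, 569.5, -61.4, array([ 85.3, 122.5]), 13.0)]
grey (139, 53, 32, 31) [(0.0, 430.8, -21.0, array([42.3, 38.6]), 8.3), (0.022, 439.0, -22.1, array([39.8, 36.3]), 8.3)]
grey (339, 23, 32, 31) [(0.0, 663.3, 72.3, array([42. , 39.6]), 18.9), (0.022, 657.4, 65.5, array([39.4, 37.2]), 18.9)]
grey (460, 0, 52, 40) [(0.0, 866.2, 206.5, array([114. ,  51.4]), 1.6), (0.022, 848.0, 191.6, array([107. ,  48.3]), 1.6)]
medal 17.753036499023438 [  -1.6 -100.9]
```

View pics/c6.png

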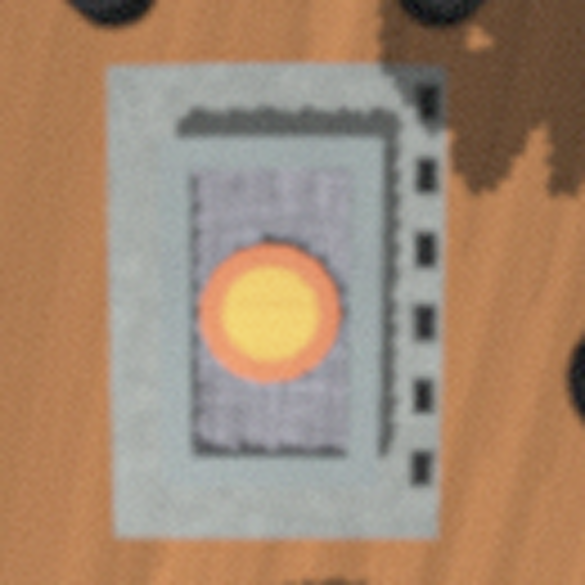

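The crop shows the tray square on the card, its bed centred at about (272,310) against the card centre (275,305): about 1.5 mm off, and clear of everything. Handing in.

```bash
python3 -c "
from plant import order
print(order.job_done())"
```

```text
the job is handed in; nothing more can be done
None
```

The tray was pushed through the gap with contact forces of only a few newtons at each reading and now lies square on the card, about 1.5 mm off centre; nothing else was seen to move, and the job was handed in at about 22 s.

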